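# Finish the slat stand and crack open the slide dry box

## Robot

A 6-joint arm with a two-finger parallel gripper is mounted at the origin on the work surface. World frame = base frame: x ahead of the robot, y to its left, z up, the work surface at z = 0. Lengths are in mm, angles in rad, forces in N, time in s.
With the tool pointing down it reaches from about 275 to 825 mm from the base axis. Payload 5.2 kg.
Tool frame: the origin (TCP) lies at the very end of the fingers, on their centre line; the grasp point (between the pads) lies 19 mm behind it; z points along the fingers, y is the line along which they close (so a half turn about z gives the same grasp; the last joint's range is limited). The gripper opens to 93 mm and grips with 3 to 60 N. Pads are 15 mm wide; open, the fingers measure 128 mm over their backs; the gripper's body (75 mm by 188 mm) begins 65 mm behind the grasp point.
Start: joints at [-1.459, 0.259, 1.535, -0, 1.348, -0.203], TCP at [170.315, -522.97, 218.653] pointing down, gripper open.
Joint ranges: [-3.14, 3.14], [-0.91, 2.08], [0.19, 2.58], [-1.22, 4.36], [0.22, 2.71], [-3.12, 3.12]. Speed limits (rad/s): [2.57, 2.57, 3.14, 3.14, 3.14, 3.14].

## Interface

Orientations are given as [roll, pitch, yaw] about the fixed x, y, z axes, in that order (R = Rz(yaw) Ry(pitch) Rx(roll)).
In Python, from bench import robot gives the robot as it stands. The module is installed in compiled form; this text tells all that it offers. Calls block until the motion is done:
- robot.move_ptp(position, orientation): joint-space move of the TCP to a pose.
- robot.move_linear(position, ori=None, speed=150, f_stop=None): straight line of the TCP; ori=None keeps the orientation; speed is the mean speed in mm/s. With f_stop (N) it stops when the force on the tool has changed by that much, and returns True; else False.
- robot.move_j(angles): joint-space move.
- robot.move_gripper(opening): opening from 0.0 (shut) to 1.0 (fully open); the grip force is fixed at half the most; returns when the fingers have stopped.
- robot.sleep(seconds).
- robot.inverse_kinematics(position, orientation): joint angles nearest the present ones, or None.
- robot.get_image(name): name is "scene" or "top" or "wrist"; returns a dict with "img" (384x512x3 uint8, blue, green, red), "fovy" (degrees; the focal length in pixels is half the picture's height over the tangent of half this angle, whatever the lens; pixels are square), "cx", "cy" (the principal point, pixels), "k1" (the pictures are not rectified: a ray, as slopes to the right and down, at radius r is drawn at 1 + k1 r^2 times it, then the intrinsics apply), "eye" and "orientation" of the camera in the world. Camera axes: x right, y down, z forward; pixel columns grow to the right and rows downward; lengths in mm; the calibration is good to about 2 mm. A picture is of the moment at which its call begins. There is no depth.
A pose or a line that the arm cannot do raises robot.MotionError and nothing moves.
- robot.hand_in(): hands the job in; it is judged then, once.
Readings, each from a call of its own:
- robot.current_t(): time.
- robot.current_qpos(): joint angles.
- robot.current_joint_vel(): joint speeds.
- robot.current_joint_efforts(): joint torques, N m.
- robot.current_tcp_pos(): TCP position.
- robot.current_eef_rot(): TCP orientation.
- robot.current_contact_force(): force on the tool from outside, world axes, zero at the start.
- robot.current_ft_torque(): the same for the moment, N m.
- robot.current_gripper_width(): opening from 0.0 (shut) to 1.0 (fully open).
- robot.current_finger_force(): force on a finger pad.
Only numpy, scipy, OpenCV 4.12 (cv2) and the standard library are available. Lean on these libraries where they do the work, as an engineer would, in place of code of your own. Each camera call takes 0.05 s, during which the arm holds its last target. There are 200 camera calls.

## Task

Get the slide dry box ready for unloading. First finish the airing stand: lay the two loose wooden slats on top of the little slat tower as its third layer, crosswise on the second layer, one squarely above each bottom slat, and let go of them. Then take the bar on the dry box's lid, break the lid free of its sticky seal without flinging it wide open, and finish while still holding the lid slightly open, its front edge raised about three centimetres; do not disturb the tower or the other things on the table.

Things in the scene. Friction and masses are not known exactly. Their poses are not given: they have to be found in the camera images.
- bar_mid (a point): Middle of the steel bar handle on the dry box's lid: round bar, 12 mm thick and 100 mm long, level, parallel to the front edge (along the box's y), on a post near each end; centre line 46 mm above the lid's hinge line, 30 mm of free space under it, open above. Shut, it is 146 mm above the table and 76 mm from the box's centre towards the front. Axes are the lid's (shut: those of the box).
- lid_hinge (a point): Middle of the lid's hinge line, at the box's far upper edge (94 mm behind its centre, 100 mm above the table); the line runs along the box's y. The bar is 170 mm in front of it, the lid's front edge 190 mm.
- lid (a joint): Lid angle in rad: 0 shut, grows as the front edge rises (about 19 mm per 0.1 rad), stop at 0.5. The sticky seal holds the shut lid so that it takes about 15 N upward at the bar to break it free; past that peak the pull fades quickly and is gone by 0.06 rad, leaving only the lid's weight (0.4 kg, about 2 N at the bar). Inside, near one side wall, a thin curved stay hangs from the lid. It falls shut when let go.
- drybox: Desiccator (dry box) for microscope slides: clear plastic box 180 x 200 x 100 mm (x, y, z), fixed to the table, white flat lid 192 x 208 x 10 mm on top, slides on a tray inside. Origin at the centre of its underside; -x is the front (turned roughly to the robot), +x the hinge side. It stands left or right.
- mat: Square dark rubber mat 170 x 170 x 4 mm, fixed, under the slat tower; origin at the centre of its underside. The tower's bottom-layer slats lie along the mat's x at y = +45 and -45 mm, the second-layer slats across them along y at x = +45 and -45 mm. The top of the second layer is 34 mm above the table; a slat lying on it has its centre at 41.5 mm.
- slat_near_mid (a point): Loose beech slat lying flat between box and tower, nearer to the robot, 130 x 22 x 15 mm (length, width, thickness), 30 g; centre half-way up; x along its length, z up
- slat_far_mid (a point): The same kind of loose slat, farther from the robot, 130 x 22 x 15 mm (length, width, thickness), 30 g; centre half-way up; x along its length, z up
- low1_mid (a point): Tower slat, bottom layer, on the mat's +y side (loose, only stacked), 130 x 22 x 15 mm (length, width, thickness), 30 g; centre half-way up; x along its length, z up
- low2_mid (a point): Tower slat, bottom layer, on the mat's -y side (loose), 130 x 22 x 15 mm (length, width, thickness), 30 g; centre half-way up; x along its length, z up
- cross1_mid (a point): Tower slat, second layer, on the mat's +x side (loose), 130 x 22 x 15 mm (length, width, thickness), 30 g; centre half-way up; x along its length, z up
- cross2_mid (a point): Tower slat, second layer, on the mat's -x side (loose), 130 x 22 x 15 mm (length, width, thickness), 30 g; centre half-way up; x along its length, z up
- petri_mid (a point): Bystander: covered glass petri dish, 94 mm across, 17 mm high; centre
- mailer_mid (a point): Bystander: flat plastic slide mailer 85 x 32 x 11 mm; centre
- forceps_mid (a point): Bystander: steel forceps lying flat, 115 mm long, 6 mm high; centre
- stain_mid (a point): Bystander: amber dropper bottle, 42 mm across, 85 mm high; centre
- cleaner_mid (a point): Bystander: white bottle, 40 mm across, 100 mm high; centre
- slidebox_mid (a point): Bystander: flat slide storage box 97 x 87 x 36 mm; centre
- beaker_mid (a point): Bystander: glass beaker, 64 mm across, 75 mm high; centre
There are look-alikes about, which are no part of the job. What is shaped like the part that bears slat_near_mid but purple or yellow is not meant.

How it is judged:
By the outcome, as a careful person would: the job done as asked, in the order asked, and still so for the second after the job is handed in, while the arm keeps its last pose, push and grip.
It also fails if it takes over 66 s, if anything falls off the work surface, if the arm or the gripper's body presses on something with over 40 N, if the wrist force passes 120 N, or if a joint passes its speed limit or range.

## Working session

There is one attempt and no reset: what is moved stays moved. The work goes in short steps, each a Python script; the robot and the scene stay as the last script left them, time stands still between calls to the robot, and variables do not carry over. Pictures are saved under pics/ and viewed, at most 10 in all, crops included, and the job is handed in when it is done.

```bash
mkdir -p pics; cat > h.py <<'E'
import numpy as np, cv2
from scipy.spatial.transform import Rotation as R
from bench import robot
def rot(o):
    o=np.array(o,float)
    return o if o.shape==(3,3) else R.from_euler('xyz',o).as_matrix()
def rays(im,uv):
    uv=np.atleast_2d(np.array(uv,float)); f=im['img'].shape[0]/2/np.tan(np.radians(im['fovy'])/2)
    d=(uv-[im['cx'],im['cy']])/f; s=d.copy()
    for _ in range(20): s=d/(1+im['k1']*(s**2).sum(1,keepdims=True))
    return np.c_[s,np.ones(len(s))]@rot(im['orientation']).T
def on_plane(im,uv,z):
    d=rays(im,uv); e=np.array(im['eye'],float)
    return e+d*((z-e[2])/d[:,2])[:,None]
E
python3 - <<'E'
from h import *
import pickle
for n in ("scene","top","wrist"):
    im=robot.get_image(n); pickle.dump(im,open(n+'.pkl','wb'))
    print(n,im['eye'],im['orientation'],im['fovy'],im['k1'],im['cx'],im['cy'])
    if n!='wrist': cv2.imwrite(f'pics/{n}.png',cv2.resize(im['img'],(800,600)))
E
```

```text
scene [1178.12741812 -576.66405561  960.94735002] [-2.34845504 -0.01660332  0.80636997] 57.708718687165764 -0.09265600419904443 254.43630829547982 190.63405332946365
top [ 348.3341784    21.90026356 1602.44074643] [-2.99577522 -0.01255223 -1.544938  ] 42.95174627513161 -0.049964906026675984 251.4456216835078 188.61497947477557
wrist [ 238.24881773 -501.14273157  384.2051101 ] [ 2.88437335e+00  1.24726610e-03 -1.25704138e+00] 64.29411110974227 -0.03735714623579799 252.7019843340754 195.0664524021712
```

View pics/top.png

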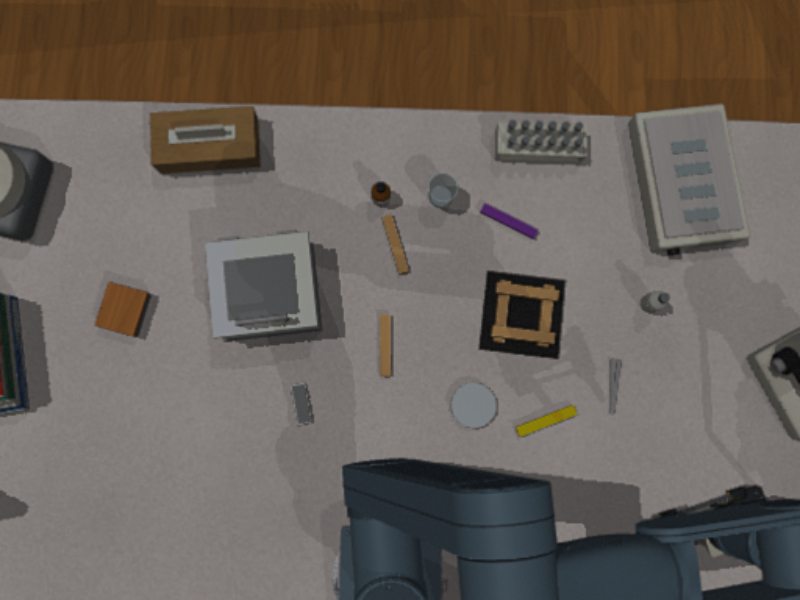

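View pics/scene.png

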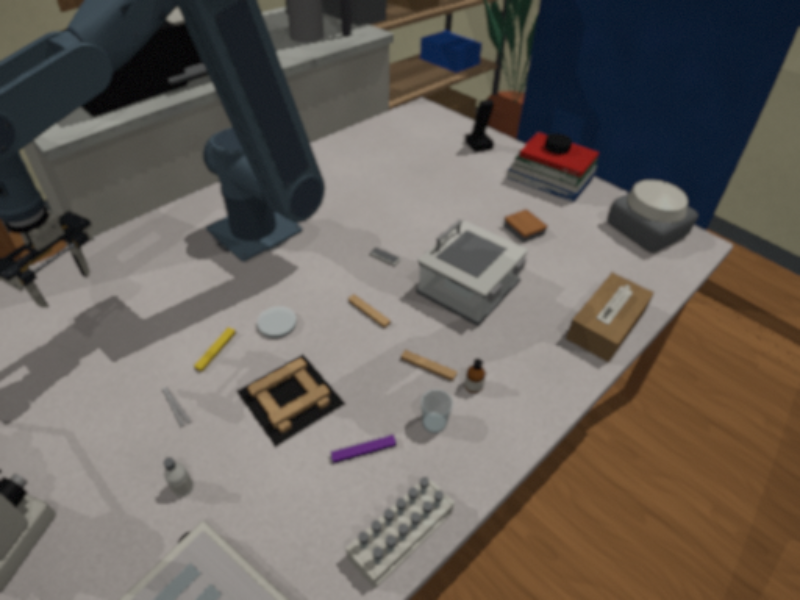

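The top view (800x600 px) shows:
- near slat at (385,345) and far slat at (396,245)
- tower at (523,315) on the mat
- dry box at (263,287), with its bar at the lower edge near (268,322)

Possible mix-ups are the purple slat (510,221), the yellow slat (546,421) and the four tower slats. I choose the two beech ones lying between box and tower.

```bash
cat > m1.py <<'E'
from h import *
import pickle
im=pickle.load(open('top.pkl','rb')); g=im['img']
hsv=cv2.cvtColor(g,cv2.COLOR_BGR2HSV)
m=cv2.inRange(hsv,(8,80,90),(22,255,255))
for nm,mm,z in (('wood',m,15),('dark',cv2.inRange(g,(0,0,0),(45,45,45)),4),('white',cv2.inRange(hsv,(0,0,165),(180,40,255)),110)):
    if nm=='dark': mm=cv2.morphologyEx(mm|m,cv2.MORPH_CLOSE,np.ones((3,3)))
    for c in cv2.findContours(mm,cv2.RETR_EXTERNAL,cv2.CHAIN_APPROX_NONE)[0]:
        if not 80<cv2.contourArea(c)<9000: continue
        p=on_plane(im,c[:,0,:],z)[:,:2].astype(np.float32)
        r=cv2.minAreaRect(p)
        u=c[:,0].mean(0)
        if 100<u[0]<380 and 100<u[1]<280: print(nm,u.round(),np.round(r[0],1),np.round(r[1],1),round(r[2],1))
w=pickle.load(open('wrist.pkl','rb'))
T=R.from_euler('xyz',robot.current_eef_rot()).as_matrix()
print('cam in tcp',T.T@(np.array(w['eye'])-robot.current_tcp_pos()),'\n',(T.T@rot(w['orientation'])).round(3),robot.current_eef_rot())
E
python3 m1.py
```

```text
wood [246. 220.] [476.8  23. ] [127.3  19.6] 1.6
wood [336. 201.] [ 551.6 -270.8] [130.5 131.3] 84.5
wood [253. 156.] [693.4   7. ] [127.4  21.7] 17.9
dark [246. 220.] [477.7  23. ] [128.1  19.8] 1.6
dark [334. 201.] [ 549.5 -266.4] [167.2 166.8] 84.4
dark [253. 156.] [695.8   6.9] [128.3  21.9] 17.9
cam in tcp [  71.32678859    0.45925821 -166.15820425] 
 [[-0.001 -0.967 -0.255]
 [ 1.    -0.001 -0.   ]
 [-0.    -0.255  0.967]] [-3.14026466e+00 -2.59018279e-04  3.14784478e-01]
```

```bash
python3 - <<'E'
from h import *
import pickle
def view(n,p,yaw):
    robot.move_ptp(p,[np.pi,0,np.radians(yaw)]); robot.sleep(.2)
    im=robot.get_image('wrist'); pickle.dump(im,open(n+'.pkl','wb')); return im['img']
a=view('w_tower',[585,-268,230],-5.6)
b=view('w_far',[720,10,180],17.9)
c=view('w_near',[505,23,180],1.6)
cv2.imwrite('pics/w3.png',cv2.resize(np.vstack([np.hstack([a,b]),np.hstack([c,c*0])]),(800,600)))
print(robot.current_t(),robot.current_qpos())
E
```

```text
4.7333 [-1.75600614e-01  2.11676451e-01  1.69589919e+00 -1.14538550e-05
  1.23399860e+00  1.36721214e+00]
```

View pics/w3.png

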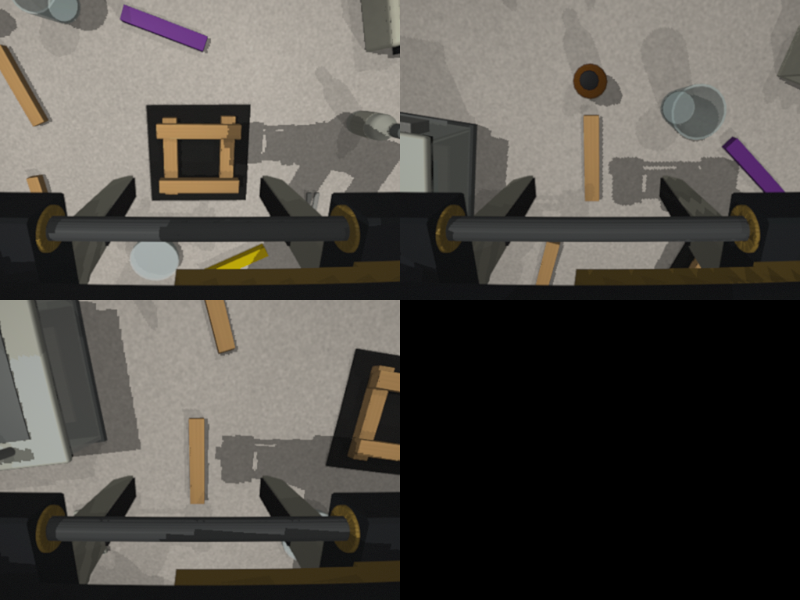

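The close view confirms the beech slats: far at (592,157), near at (197,460), both clear of the purple and yellow ones. The tower's second layer (horizontal in this view, ends at 157–242) runs across world x, so the third layer runs along world x.

```bash
python3 - <<'E'
from h import *
import pickle
def load(n):
    im=pickle.load(open(n+'.pkl','rb')); h=cv2.cvtColor(im['img'],cv2.COLOR_BGR2HSV)
    w=cv2.inRange(h,(8,70,60),(22,255,255)); w[235:]=0
    return im,w
def rects(im,m,z,lo=200):
    for c in cv2.findContours(m,cv2.RETR_EXTERNAL,cv2.CHAIN_APPROX_NONE)[0]:
        if cv2.contourArea(c)<lo: continue
        r=cv2.minAreaRect(on_plane(im,c[:,0,:],z)[:,:2].astype(np.float32))
        yield c[:,0].mean(0).round(),np.round(r[0],1),np.round(r[1],1),round(r[2],1)
for n in ('w_far','w_near'):
    im,w=load(n)
    for r in rects(im,w,15): print(n,*r)
    for r in rects(im,w,7.5): print(n,'z7.5',*r)
im,w=load('w_tower')
g=im['img']; d=(cv2.inRange(g,(0,0,0),(50,50,50))|w)
d[:120]=0;d[262:]=0;d[:,:180]=0;d[:,325:]=0
d=cv2.morphologyEx(d,cv2.MORPH_OPEN,np.ones((5,5)))
for r in rects(im,d,4,3000): print('mat',*r)
hsv=cv2.cvtColor(g,cv2.COLOR_BGR2HSV); w=cv2.inRange(hsv,(8,70,40),(22,255,255)); w[262:]=0
mm=w.copy(); mm[:,:180]=0; mm[:,325:]=0
for r in rects(im,mm,34,1000): print('tower@34',*r)
# inner bottom-slat strips between the crosses, and cross slats by central columns
for v in (190,200,210):
    x=np.flatnonzero(mm[v]); s=np.split(x,np.flatnonzero(np.diff(x)>4)+1)
    print(v,[tuple(on_plane(im,[[a[0]-.5,v],[a[-1]+.5,v]],19)[:,:2].round(1).ravel()) for a in s if len(a)>5])
for u in (245,255,265):
    x=np.flatnonzero(mm[:,u]); s=np.split(x,np.flatnonzero(np.diff(x)>4)+1)
    print(u,[tuple(on_plane(im,[[u,a[0]-.5],[u,a[-1]+.5]],34)[:,:2].round(1).ravel()) for a in s if len(a)>5])
E
```

```text
w_far [245. 191.] [705.4  12.5] [100.5  21.4] 17.8
w_far [245. 105.] [795.3  42.1] [44.4 44. ] 17.7
w_far z7.5 [245. 191.] [703.6  12.1] [102.8  21.8] 17.8
w_far z7.5 [245. 105.] [795.4  42.4] [45.4 45. ] 17.7
w_near [252. 193.] [491.9  23.6] [96.1 21.7] 1.9
w_near [483. 151.] [ 548.9 -230.2] [141.3  70.3] 11.6
w_near [281.  31.] [659.2  -2.5] [65.8 23.1] 17.8
w_near z7.5 [252. 193.] [490.   23.5] [98.3 22.2] 1.9
w_near z7.5 [483. 151.] [ 548.3 -236. ] [144.5  71.9] 11.6
w_near z7.5 [281.  31.] [661.   -3.1] [67.3 23.6] 17.8
mat [254. 193.] [ 548.7 -267. ] [167.2 165.9] 84.5
tower@34 [255. 198.] [ 553.9 -267.7] [132.3 129.7] 84.8
190 [(np.float64(569.1), np.float64(-209.7), np.float64(566.6), np.float64(-235.1)), (np.float64(559.8), np.float64(-302.1), np.float64(557.3), np.float64(-327.5))]
200 [(np.float64(555.9), np.float64(-209.2), np.float64(553.4), np.float64(-233.5)), (np.float64(546.8), np.float64(-299.8), np.float64(544.2), np.float64(-325.4))]
210 [(np.float64(542.5), np.float64(-207.3), np.float64(540.0), np.float64(-233.1)), (np.float64(533.4), np.float64(-298.8), np.float64(530.7), np.float64(-324.6))]
245 [(np.float64(607.5), np.float64(-262.2), np.float64(582.2), np.float64(-259.5)), (np.float64(520.8), np.float64(-252.9), np.float64(492.3), np.float64(-249.9))]
255 [(np.float64(606.3), np.float64(-274.0), np.float64(581.0), np.float64(-271.5)), (np.float64(519.6), np.float64(-265.5), np.float64(491.0), np.float64(-262.6))]
265 [(np.float64(605.1), np.float64(-285.8), np.float64(579.8), np.float64(-283.5)), (np.float64(518.3), np.float64(-278.0), np.float64(489.7), np.float64(-275.4))]
```

```bash
cat > pp.py <<'E'
from h import *
P=np.pi
def pick_place(p,a,q,b):
    A=[P,0,np.radians(a)];B=[P,0,np.radians(b)]
    robot.move_gripper(.55)
    robot.move_ptp([*p,80],A); robot.move_linear([*p,3],A,100,f_stop=8)
    robot.move_gripper(0); w=robot.current_gripper_width(); z=robot.current_tcp_pos()[2]
    print('grip',w,robot.current_finger_force(),z)
    if not .18<w<.30: raise SystemExit
    robot.move_linear([*p,130],A,200)
    robot.move_ptp([*q,130],B); robot.move_linear([*q,z+42],B,150); robot.sleep(.2)
    hit=robot.move_linear([*q,z+33],B,20,f_stop=3)
    print('place',hit,robot.current_tcp_pos(),robot.current_gripper_width())
    robot.move_gripper(.5); robot.move_linear([*q,110],B,150); print(robot.current_t())
E
python3 - <<'E'
from pp import *
import pickle
pick_place((475,23.1),1.8,(544.2,-312.0),-5.5)
pick_place((692,8.0),17.8,(552.8,-222.4),-5.5)
robot.move_gripper(1)
def view(n,p,yaw):
    robot.move_ptp(p,[np.pi,0,np.radians(yaw)]); robot.sleep(.2)
    im=robot.get_image('wrist'); pickle.dump(im,open(n+'.pkl','wb')); return im['img']
a=view('w_tower2',[560,-268,230],-5.5)
b=view('w_box',[500,280,280],0)
cv2.imwrite('pics/w4.png',cv2.resize(np.hstack([a,b]),(800,300)))
print(robot.current_t())
E
```

```text
grip 0.23203052300259497 29.9967098236084 3.1974523619279633
place True [ 544.18856778 -312.03522186   37.22084534] 0.23304132880031533
12.2667
grip 0.23645955716979347 30.00026911497116 3.3228057298874023
place True [ 552.80185887 -222.44919949   37.27904709] 0.2331616354425867
19.9
23.8667
```

View pics/w4.png

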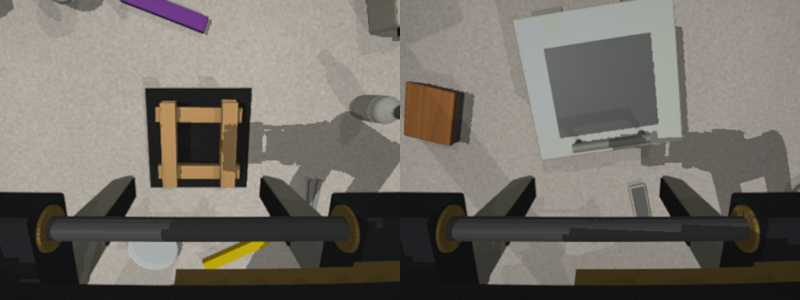

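The tower now has its third layer: two slats at (168,145) and (230,145), above the bottom ones. The box lid spans roughly (515,20)–(685,160), with the bar from (573,147) to (655,137).

```bash
python3 - <<'E'
from h import *
import pickle
for n,v in (('w_box',225),('top',384)):
    im=pickle.load(open(n+'.pkl','rb')); g=im['img']; h=cv2.cvtColor(g,cv2.COLOR_BGR2HSV)
    for thr in (140,155,165):
        m=cv2.inRange(h,(0,0,thr),(180,40,255)); m[v:]=0
        m=cv2.morphologyEx(m,cv2.MORPH_OPEN,np.ones((5,5)))
        cs=[c for c in cv2.findContours(m,cv2.RETR_EXTERNAL,cv2.CHAIN_APPROX_NONE)[0] if cv2.contourArea(c)>2000]
        for c in cs:
            r=cv2.minAreaRect(on_plane(im,c[:,0,:],110)[:,:2].astype(np.float32))
            print(n,thr,c[:,0].mean(0).round(),np.round(r[0],1),np.round(r[1],1),round(r[2],1))
im=pickle.load(open('w_box.pkl','rb'))
print(on_plane(im,np.array([[173,147],[255,137]])*1.28,146))
cv2.imwrite('pics/bar.png',cv2.resize(im['img'][150:215,200:360],None,fx=5,fy=5,interpolation=cv2.INTER_CUBIC))
E
```

```text
w_box 140 [ 20. 195.] [485.9 536.8] [73.  93.1] 77.7
w_box 140 [283. 114.] [565.8 250.5] [240.6 561.7] 0.2
w_box 155 [145. 169.] [515.5 405.2] [144.1  71.3] 7.6
w_box 155 [256.  91.] [581. 273.] [189.  205.1] 8.2
w_box 165 [257.  89.] [580.9 272.9] [187.3 203.8] 8.0
[[500.12364214 310.60566203 146.        ]
 [513.05083767 205.21305924 146.        ]]
```

View pics/bar.png

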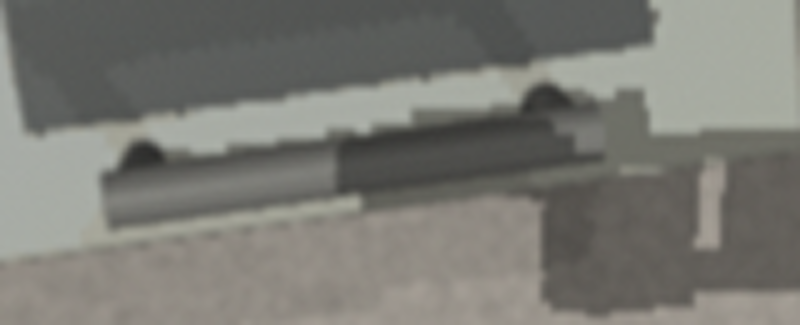

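```bash
python3 - <<'E'
from h import *
import pickle
im=pickle.load(open('w_box.pkl','rb'))
e=on_plane(im,[[221,190],[320.6,176]],146); d=e[0]-e[1]
print(e.round(1),np.linalg.norm(d),np.degrees(np.arctan2(-d[0],d[1])))
a=np.radians(8.1); lid=np.array([581,273])-76*np.array([np.cos(a),np.sin(a)])
mid=(e.mean(0)[:2]+lid)/2; print('bar',e.mean(0),lid,mid)
O=[np.pi,0,a+np.pi/2]
robot.move_gripper(.6)
robot.move_ptp([*mid,230],O); robot.sleep(.3); print('f0',robot.current_contact_force())
print(robot.move_linear([*mid,128],O,80,f_stop=8),robot.current_tcp_pos())
robot.move_gripper(0); robot.sleep(.3)
print(robot.current_gripper_width()*93,robot.current_finger_force(),robot.current_contact_force(),robot.current_ft_torque(),robot.current_tcp_pos(),robot.current_t())
E
```

```text
[[498.2 311.1 146. ]
 [512.4 211.  146. ]] 101.09920643931017 8.071579024421316
bar [505.30887064 261.05652532 146.        ] [505.75820201 262.29150637] [505.53353633 261.67401585]
f0 [-0.09648381 -0.75638248  0.1901313 ]
False [505.93812518 261.80112022 128.60522298]
10.891953799899818 30.00059723854065 [-5.61897099 -1.62646321  3.03107085] [-0.23804953  0.79716592 -0.02439063] [504.68570664 261.55870437 127.90732331] 29.0
```

```bash
cat > lift.py <<'E'
from h import *
a=np.radians(8.1); ex=np.array([np.cos(a),np.sin(a),0]); ey=np.array([-np.sin(a),np.cos(a),0])
mid=np.array([505.2,261.6,0]); hinge=mid+170*ex+[0,0,100]
R0=R.from_euler('xyz',[np.pi,0,a+np.pi/2]); T0=mid+[0,0,128.]
def pose(t):
    q=R.from_rotvec(ey*t); return hinge+q.apply(T0-hinge),(q*R0).as_euler('xyz')
def bar():
    return robot.current_tcp_pos()-R.from_euler('xyz',robot.current_eef_rot()).apply([0,0,18])
def ang():
    v=bar()-hinge; return np.arctan2(v[2],-(v@ex))-np.arctan2(46,170)
def go(t,v):
    p,o=pose(t); robot.move_linear(p,o,v)
    print(round(t,3),'ang',ang().round(4),'F',np.round(robot.current_contact_force(),1),'w',round(robot.current_gripper_width()*93,1),'t',robot.current_t())
E
python3 - <<'E'
from lift import *
go(0,10)
for t in (.01,.02,.03,.04,.06): go(t,8)
E
```

```text
0 ang -0.0012 F [-5.  -0.2  3.3] w 11.0 t 29.25
0.01 ang 0.0026 F [-4.   0.1 -6.9] w 10.8 t 29.6167
0.02 ang 0.0132 F [ -4.4   0.8 -13.4] w 11.1 t 29.9833
0.03 ang 0.0391 F [-8.7 -1.6 -1.3] w 11.0 t 30.35
0.04 ang 0.0539 F [-7.9 -1.4  1.4] w 11.3 t 30.7167
0.06 ang 0.0741 F [-7.4 -1.8 -0.4] w 10.9 t 31.3
```

```bash
python3 - <<'E'
from lift import *
import pickle
for t in (.09,.12,.15): go(t,12)
robot.sleep(1)
print(ang(),robot.current_contact_force(),robot.current_tcp_pos(),pose(.15),robot.current_eef_rot())
a=robot.get_image('scene'); b=robot.get_image('wrist'); pickle.dump(a,open('s_end.pkl','wb')); pickle.dump(b,open('w_end.pkl','wb'))
cv2.imwrite('pics/end.png',np.hstack([cv2.resize(a['img'][80:260,180:400],(440,360)),cv2.resize(b['img'],(360,360*384//512)) if 0 else cv2.resize(b['img'],(360,360))]))
E
```

```text
0.09 ang 0.1047 F [-7.8 -1.1  0.9] w 11.2 t 31.8833
0.12 ang 0.1365 F [-8.6 -0.1  1.5] w 11.0 t 32.4667
0.15 ang 0.1667 F [-6.8 -0.9  0.7] w 11.4 t 33.05
0.1674904074593731 [-7.65773462 -0.41939821  0.18185331] [512.15717859 262.58968019 156.06983662] (array([511.23239677, 262.4585372 , 153.0900727 ]), array([-2.99159265e+00, -2.22044605e-16,  1.71216800e+00])) [-2.99497773e+00 -2.21047158e-04  1.71235744e+00]
```

View pics/end.png

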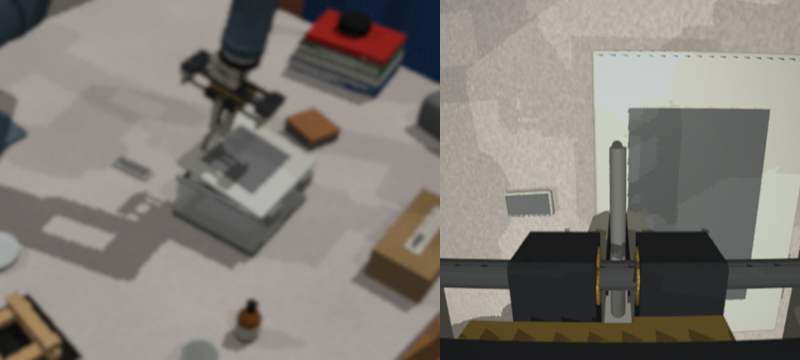

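The lid is up and held. I'll check its angle independently, using the front corner in the scene view at about px (269,160).

```bash
python3 - <<'E'
from lift import *
import pickle
im=pickle.load(open('s_end.pkl','rb')); M=rot(im['orientation'])
f=192/np.tan(np.radians(im['fovy'])/2)
def proj(p):
    c=(p-np.array(im['eye']))@M; s=c[:2]/c[2]; return s*(1+im['k1']*s@s)*f+[im['cx'],im['cy']]
x0,y0=240,130
g=cv2.resize(im['img'][y0:y0+80,x0:x0+110],None,fx=7,fy=7,interpolation=cv2.INTER_CUBIC)
for y,zz in ((-104,10),(-104,0)):
    for t in (.12,.16,.2):
        P=hinge+R.from_rotvec(ey*t).apply(-190*ex+y*ey+[0,0,zz]); u=proj(P); print(zz,t,u.round(1))
        cv2.circle(g,tuple(int(v) for v in (u-[x0,y0]+.5)*7),3,(0,0,255) if t==.16 else (255,0,0),-1)
P=proj(hinge-ey*104+[0,0,10]); print('hinge corner',P)
cv2.imwrite('pics/c.png',g[:,:770])
E
```

```text
10 0.12 [267.3 161.7]
10 0.16 [267.7 160.3]
10 0.2 [268.2 159. ]
0 0.12 [266.9 163.7]
0 0.16 [267.2 162.2]
0 0.2 [267.6 160.8]
hinge corner [309.66437446 188.34131306]
```

View pics/c.png

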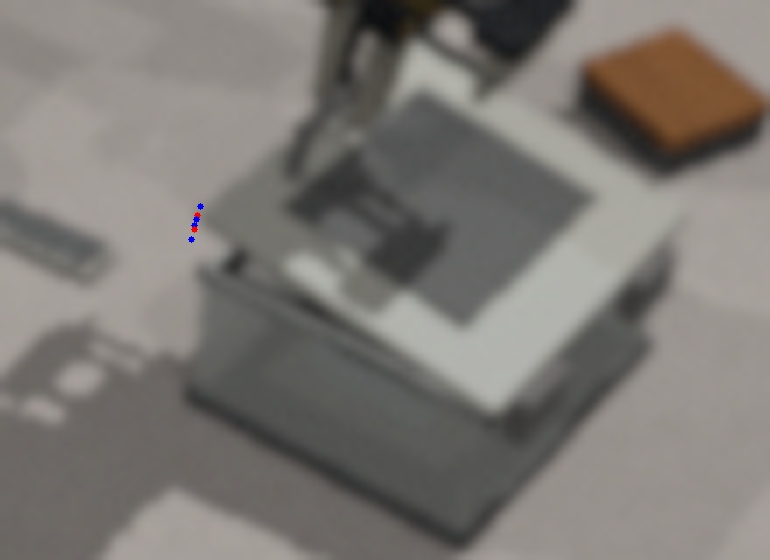

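```bash
python3 - <<'E'
from lift import *
go(.14,10); robot.sleep(.8)
print(ang(),robot.current_finger_force(),robot.current_contact_force(),robot.current_t())
im=robot.get_image('top'); cv2.imwrite('pics/fin.png',cv2.resize(im['img'],(800,600)))
E
```

```text
0.14 ang 0.1547 F [-7.7 -0.7 -2. ] w 11.2 t 34.475
0.15370658993036646 29.99978631734848 [-6.65094851 -1.26392373 -1.67373858] 35.275
```

View pics/fin.png

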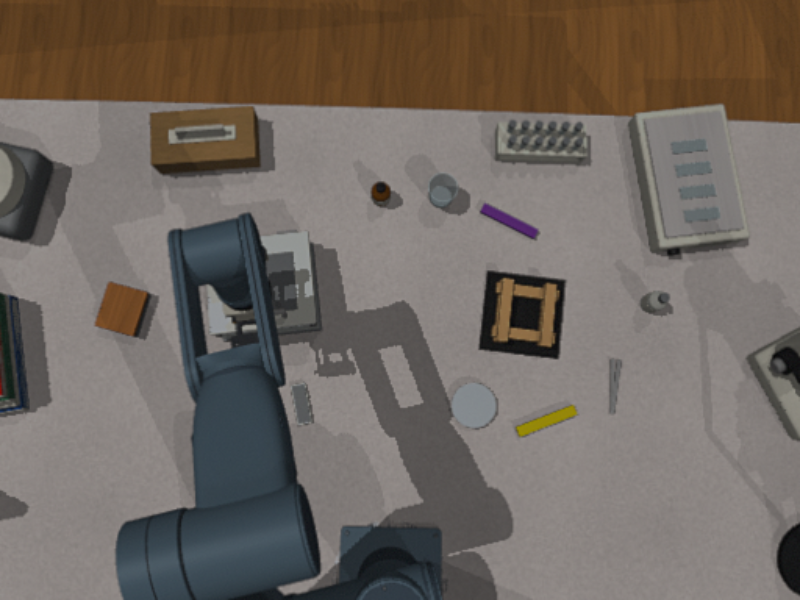

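The tower at (523,315) is complete with its third layer, the bystanders are where they started, and the lid is held at about 0.155 rad (29–30 mm).

```bash
python3 -c "
from bench import robot
print(robot.hand_in())"
```

```text
the job is handed in; nothing more can be done
None
```

The job is handed in: both slats are on the tower as its third layer and released, and the arm is still holding the lid about 29–30 mm open at its front edge by arm readings (a rough camera check before the final lowering read a few mm higher), with nothing else visibly moved.

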